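# Pop the breaker hatch and reset the breaker

### The arm

A 7-joint arm with a two-finger parallel gripper is mounted at the origin on the work surface; the furniture and walls round the work are solid. World frame = base frame: x ahead of the robot, y to its left, z up, the work surface at z = 0. Lengths are in m, angles in rad, forces in N, time in s.
With the tool pointing down it reaches from about 0.35 to 0.9 m from the base axis. Payload 19.9 kg.
Tool frame: the origin (TCP) lies between the finger pads; the fingertips stand 19 mm ahead of it and the grasp point (between the pads) is the TCP; z points along the fingers, y is the line along which they close (so a half turn about z gives the same grasp; the last joint's range is limited). The gripper opens to 94 mm and grips with 3 to 60 N. Pads are 16 mm wide; open, the fingers measure 119 mm over their backs; the gripper's body (75 mm by 177 mm) begins 78 mm behind the grasp point.
Start: joints at [1.137, 0.417, -0.01, 1.614, 0.005, 1.111, -0.053], TCP at [0.239, -0.577, 0.224] pointing down, gripper open.
Joint ranges: [-2.81, 2.81], [-0.39, 2.02], [-1.27, 1.25], [0.06, 2.57], [-1.19, 4.33], [0.19, 2], [-2.82, 2.82]. Speed limits (rad/s): [1.89, 1.89, 2.39, 2.39, 3.01, 3.01, 3.01].

### API

Orientations are given as a 3x3 rotation matrix whose columns are the frame's x, y, z axes.
In Python, from rig import robot gives the robot as it stands. Calls block until the motion is done:
- robot.move_ptp(position, orientation): joint-space move of the TCP to a pose.
- robot.move_linear(position, velocity=0.15, frame=None, threshold=None): straight line of the TCP; frame=None keeps the orientation; velocity is the mean speed in m/s. With threshold (N) it stops when the force on the tool has changed by that much, and returns True; else False.
- robot.goto_joints(angles): joint-space move.
- robot.gripper_to(opening): finger opening in m; the grip force is fixed at half the most; returns when the fingers have stopped.
- robot.pause(seconds).
- robot.ik(position, orientation): joint angles nearest the present ones, or None.
- robot.get_state(): the state.
- robot.grab_frame(name): name is "scene" or "top" or "wrist"; returns the picture (480x640x3 uint8, red, green, blue); there is no depth.
- robot.camera_info(name): a dict with "fx", "fy", "cx", "cy" (pixels), "rvec" (rotation vector, rad) and "tvec" (3), from world to camera coordinates, as OpenCV has them. Camera axes: x right, y down, z forward; pixel columns grow to the right and rows downward; lengths in m; the calibration is good to about 2 mm. A picture is of the moment at which its call begins: read the wrist's pose just before it. camera_info takes no time and is no camera call; for the wrist camera it gives the pose at the moment of the call.
A pose or a line that the arm cannot do raises robot.PlanningError and nothing moves.
- robot.sign_off(): hands the job in; it is judged then, once.
The state is a dict: "time": time; "qpos": joint angles; "joint_vel": joint speeds; "effort": joint torques, N m; "ee_pos": TCP position; "tool_rot": TCP orientation; "force": force on the tool from outside, world axes, zero at the start; "moment": the same for the moment, N m; "opening": finger opening in m; "grasp_force": force on a finger pad.
Only numpy, scipy, OpenCV 4.12 (cv2) and the standard library are available. Lean on these libraries where they do the work, as an engineer would, in place of code of your own. Each camera call takes 0.05 s, during which the arm holds its last target. There are 200 camera calls.

### The job

Two plastic modules stand on the bench; in the wider one, with the nearly square hatch, a breaker has tripped. Press the ribbed front edge of that hatch in once so that its push-push latch lets go, let the hatch pop up, see that it stays wide open by itself, then reach into the well and push the white breaker button fully in. Everything is done by touch with the fingertips, nothing is gripped: do not lift or shove the modules, do not push the hatch shut again, and leave the narrower module's hatch and everything else as they are.

Things in the scene. Friction and masses are not known exactly. Their poses are not given: they have to be found in the camera images.
- breaker_box: plastic bench module, 124 (x) x 110 (y) x 55 mm high, 1.6 kg, loose on rubber feet; origin at the centre of its underside, its x axis points from its front to the hinge side (roughly away from the robot), z up. Its hatch covers a well in its top. This is the wider module, the one to work on.
- breaker_hatch_pad (a point): top face of the wider module's hatch, middle of its ribbed press area, 23 mm from the free front edge, 61 mm from the hinge line; 63 mm above the bench when latched. The hatch is a grey cap 84 mm (hinge to front edge) x 76 mm, 12 mm thick, 8 mm proud of the housing. The point turns with the hatch.
- breaker_hatch (a joint): hatch angle, rad: 0 to 0.015 latched, -0.095 pressed to its stop (6 mm down at the pad), 1.75 wide open (upright, leaning back over the hinge side). The latch lets go once pressed beyond -0.04 (2.5 mm at the pad, about 2 N); as the finger rises a damped spring swings the hatch open within 2 s and holds it. Pushing it all the way down again would relatch it.
- breaker_hatch_follower (a joint): hidden follower pin of that latch, m: 0 latched, about -0.004 free after a release, goes beyond +0.002 only when the open hatch is pushed shut again; needs no attention otherwise
- breaker_button_top (a point): centre of the top of the white round breaker button, 18 mm across, in the well under the hatch, 54 mm in front of the hinge line, 31 mm behind the well's front wall. Well: 88 mm (x) x 78 mm (y), rim 55 mm and floor 30 mm above the bench; button top 42 mm above the bench popped out, 36 mm when home. Hidden until the hatch is open.
- breaker_button (a joint): travel of the breaker button, m: 0 popped out, 0.006 fully in; it moves down against about 3 N of friction and stays where it is left
- relay_box: plastic bench module, 124 (x) x 84 (y) x 55 mm high, 1.6 kg, loose on rubber feet; origin at the centre of its underside, its x axis points from its front to the hinge side (roughly away from the robot), z up. Its hatch covers a well in its top (a 48 mm wide hatch). This is the narrower module, to be left alone; the two modules may stand either way round.
- relay_hatch (a joint): angle of the narrower module's hatch, rad; 0 latched shut, same latch; must not be pressed
- spare_roller_1: grey rubber roller 34 mm across, 18 high, standing between the two boxes; a bystander to be left alone; origin at the centre of its underside
- gauge_block: grey block 40x30x20 mm; a bystander to be left alone; origin at the centre of its underside
- terminal_jar: jar with yellow cap, 55 mm across, 70 high; a bystander to be left alone; origin at the centre of its underside
- alcohol_bottle: white bottle with red spout, 62 mm across, 150 high; a bystander to be left alone; origin at the centre of its underside
- solder_spool: spool of solder, 56 mm across, 32 high; a bystander to be left alone; origin at the centre of its underside
Not all that is in view belongs to the job. Leave any orange look-alike of the breaker_box alone.

How it is judged:
By the outcome, as a careful person would: the job done as asked, in the order asked, and still so for the second after the job is handed in, with the robot touching nothing.
It also fails if it takes over 35 s, if anything falls off the work surface, if the arm or the gripper's body presses on something with over 40 N, if the wrist force passes 120 N, or if a joint passes its speed limit or range.

## Working session

There is one attempt and no reset: what is moved stays moved. The work goes in short steps, each a Python script; the robot and the scene stay as the last script left them, time stands still between calls to the robot, and variables do not carry over. Pictures are saved under pics/ and viewed, at most 10 in all, crops included, and the job is handed in when it is done.

```bash
mkdir -p pics; python3 - <<'E'
from rig import robot
import cv2
for n in("scene","top"):
    cv2.imwrite(f"pics/{n}.png",robot.grab_frame(n)[:,:,::-1])
    print(n,robot.camera_info(n))
print(robot.get_state())
E
```

```text
scene {'fx': 457.7653664258803, 'fy': 457.7653664258803, 'cx': 320.5510181550577, 'cy': 242.80406352314523, 'rvec': array([ 2.34490825,  1.03093522, -0.33972512]), 'tvec': array([-0.39755758, -0.32874464,  1.37605238])}
top {'fx': 583.0703530544629, 'fy': 583.0703530544629, 'cx': 311.01052628330325, 'cy': 240.88302190736826, 'rvec': array([ 2.13035328, -2.12914207,  0.15184496]), 'tvec': array([-0.00144045,  0.61154078,  1.35696883])}
{'time': 0.1, 'qpos': array([ 1.13650919,  0.41789417, -0.01029227,  1.61408549,  0.00471298,
        1.11069414, -0.05300051]), 'joint_vel': array([-0.00018648, -0.0012401 ,  0.00021749, -0.00212961,  0.00027276,
        0.00147338,  0.00115055]), 'effort': array([ 1.36962983e-03, -8.52576685e+01,  6.39974345e-01, -4.26695752e+01,
       -4.89010150e-02,  1.63069315e-02,  1.02034930e-04]), 'ee_pos': array([ 0.23909442, -0.57713068,  0.22391241]), 'tool_rot': array([[ 9.23844532e-01,  3.82767599e-01, -4.95271278e-04],
       [ 3.82767906e-01, -9.23844065e-01,  9.34993422e-04],
       [-9.96682433e-05, -1.05336251e-03, -9.99999440e-01]]), 'force': array([ 0.52991872,  0.9993914 , -0.11454778]), 'moment': array([ 0.00262647, -0.03832571,  0.00661441]), 'grasp_force': 0.0, 'opening': 0.09418266464063152}
```

View pics/top.png

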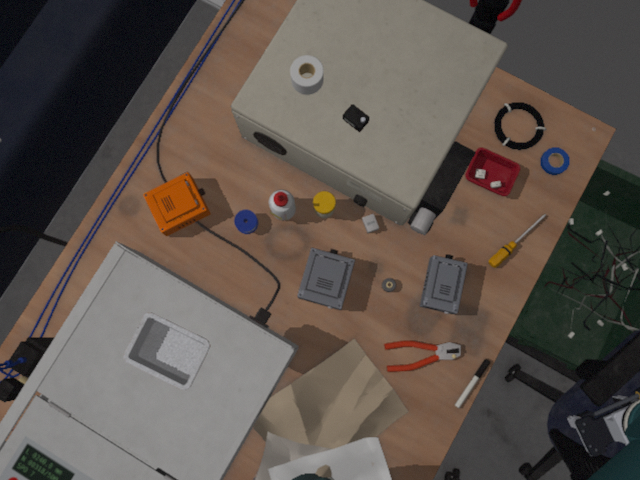

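View pics/scene.png

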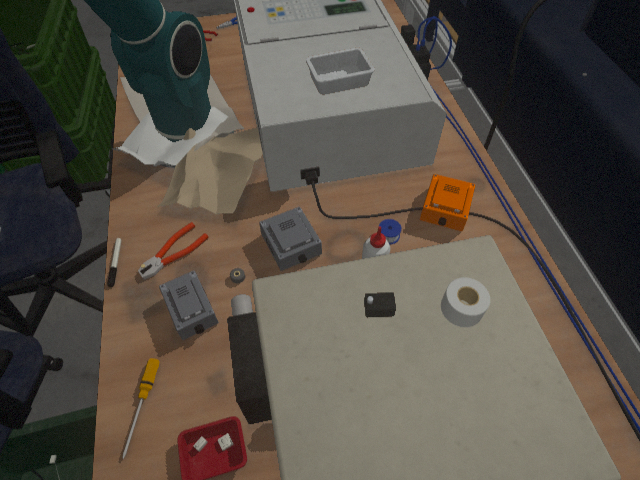

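```bash
python3 - <<'E'
import cv2
a=cv2.imread("pics/top.png")[235:325,290:480]
b=cv2.imread("pics/scene.png")[195:345,150:330]
cv2.imwrite("pics/c_top.png",cv2.resize(a,None,fx=4,fy=4,interpolation=2))
cv2.imwrite("pics/c_scene.png",cv2.resize(b,None,fx=4,fy=4,interpolation=2))
E
```

```text
(no output)
```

View pics/c_top.png

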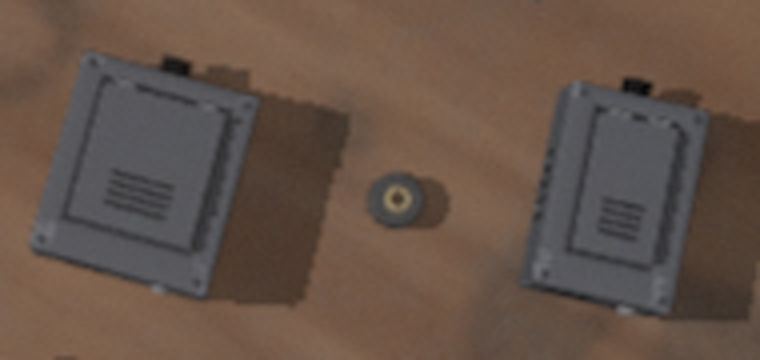

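View pics/c_scene.png

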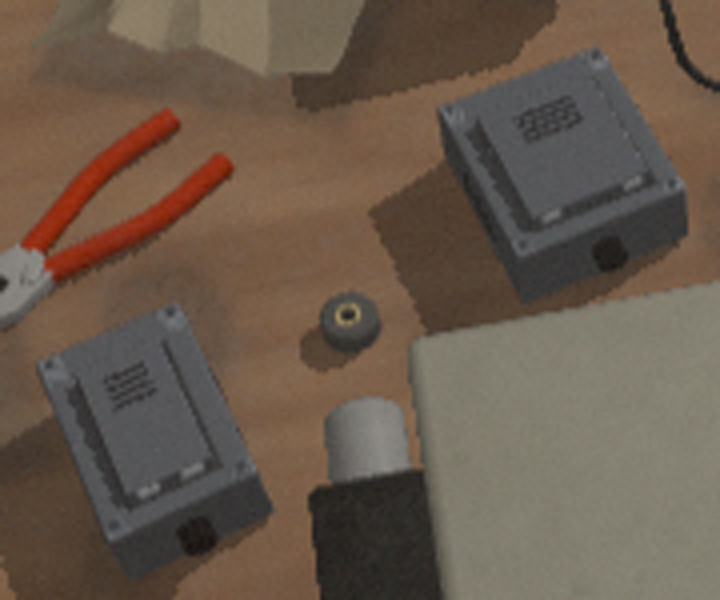

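```bash
cat >h.py <<'E'
from rig import robot
import numpy as np, cv2
def P(n):
    c=robot.camera_info(n); K=np.array([[c["fx"],0,c["cx"]],[0,c["fy"],c["cy"]],[0,0,1]])
    return K@np.c_[cv2.Rodrigues(c["rvec"])[0],c["tvec"]]
def tri(P1,P2,a,b):
    X=cv2.triangulatePoints(P1,P2,np.array(a,float).T,np.array(b,float).T); return (X[:3]/X[3]).T
def plane(P,uv,z):
    r=[]
    for u in uv:
        H=np.c_[P[:,:2],P[:,2]*z+P[:,3]]; x=np.linalg.solve(H,[*u,1]); r.append(x[:2]/x[2])
    return np.array(r)
E
python3 - <<'E'
from h import *
np.set_printoptions(precision=4,suppress=True)
a=np.array([(88,55),(258,98),(207,296),(32,247),(139,195),(396,199)])/4+(290,235)
b=np.array([(685,188),(520,250),(443,105),(597,52),(548,119),(348,315)])/4+(150,195)
T,S=P("top"),P("scene")
X=tri(T,S,a,b);print("BL BR FR FL rib roller\n",X)
for p,u in((T,a),(S,b)):
    x=plane(p,u[:4],.055);r=plane(p,u[4:5],.063)
    d=(x[0]+x[1]-x[2]-x[3]);print(x.mean(0),np.arctan2(d[1],d[0]),r)
    d=x[0]+x[3]-x[1]-x[2];print(np.arctan2(-d[0],d[1]))
# heights of obstacles: left white box corner, back cabinet front corner
o=tri(T,S,[(293,350),(238,106),(408,218),(120,247)],[(269,184),(490,238),(255,280),(441,106)]);print(o)
print("top cam pos",-T[:,:3]@np.zeros(3))
E
```

```text
BL BR FR FL rib roller
 [[ 0.5928 -0.0025  0.0513]
 [ 0.5654 -0.104   0.0593]
 [ 0.4492 -0.0719  0.0556]
 [ 0.4775  0.0301  0.0479]
 [ 0.5071 -0.0334  0.0637]
 [ 0.5086 -0.1903  0.0163]]
[ 0.5204 -0.0383] -0.2692373494886328 [[ 0.5069 -0.034 ]]
-0.2610126318355481
[ 0.5232 -0.0362] -0.2684326680250775 [[ 0.5072 -0.0321]]
-0.3179014810903888
[[ 0.3509  0.0391  0.0294]
 [ 0.8901  0.1607  0.2149]
 [ 0.6414 -0.215   0.1805]
 [ 0.5745  0.4067  0.211 ]]
top cam pos [0. 0. 0.]
```

Candidates in the top view are the grey module at (327,278) with a nearly square hatch, the grey module at (443,284) with a narrow hatch, and an orange one at (178,205). The crop confirms that the left grey one, with its ribs at (325,284), is the breaker_box. The right grey one is the relay and the orange one is the look-alike. The measured rim height is about 0.054 and the rib height about 0.064, which agrees with the text.

```bash
cat >>h.py <<'E'
YAW=-0.27; u=np.array([np.cos(YAW),np.sin(YAW),0]); v=np.array([-u[1],u[0],0])
R=np.c_[u,-v,[0,0,-1.]]
def tip(xy,z): return np.array([xy[0],xy[1],z+0.019])
PAD=np.array([.507,-.0333])
E
python3 - <<'E'
from h import *
np.set_printoptions(precision=4,suppress=True)
print(plane(P("top"),[(293,350)],.21), plane(P("scene"),[(258,117),(269,184)],.21), robot.ik(tip(PAD,.055),R))
robot.gripper_to(0)
robot.move_ptp(tip(PAD,.30),R)
robot.move_linear(tip(PAD,.12),.15)
s=robot.get_state();print(s["time"],s["ee_pos"],s["force"],s["opening"],s["qpos"])
cv2.imwrite("pics/w0.png",robot.grab_frame("wrist")[:,:,::-1]);cv2.imwrite("pics/s0.png",robot.grab_frame("scene")[:,:,::-1])
cv2.imwrite("pics/ws0.png",np.hstack([cv2.resize(cv2.imread(f"pics/{n}0.png"),(400,300)) for n in "ws"]))
E
```

```text
[[0.3567 0.0328]] [[ 0.3039  0.0608]
 [ 0.4912 -0.0552]] [ 0.2317  0.4326 -0.2723  2.0138  0.1725  0.7167 -1.988 ]
5.0583 [ 0.5074 -0.0333  0.1397] [-0.0051  0.5594  0.4024] 0.0006429223873614571 [ 0.3571  0.3439 -0.4171  1.969   0.181   0.8632 -1.9972]
```

View pics/ws0.png

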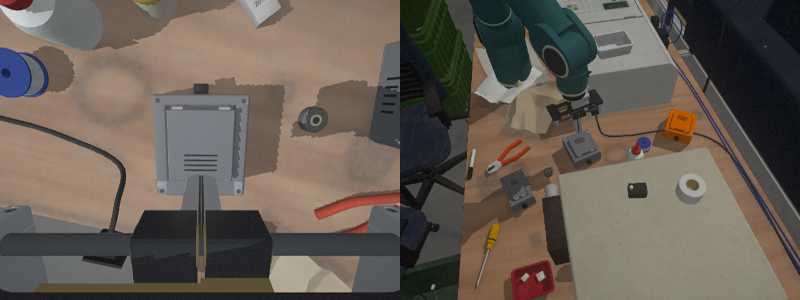

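The wrist view (left half) shows the hatch upright, its ribs at about (200,162), and the closed fingers centred on the same column. The scene view (right half) shows the arm clear of the furniture, so I'll press now.

```bash
python3 - <<'E'
from h import *
np.set_printoptions(precision=4,suppress=True)
f0=robot.get_state()["force"]
robot.move_linear(tip(PAD,.070),.10)
hit=robot.move_linear(tip(PAD,.0583),.03,threshold=12)
s=robot.get_state();print(hit,s["time"],s["ee_pos"],s["force"]-f0)
robot.move_linear(tip(PAD-.02*u[:2],.20),.2)
robot.pause(1.2)
s=robot.get_state();print(s["time"],s["force"]-f0)
np.save("P1.npy",P("wrist"));w=robot.grab_frame("wrist")
robot.move_linear(tip(PAD+.025*v[:2]-.02*u[:2],.20),.15)
np.save("P2.npy",P("wrist"));w2=robot.grab_frame("wrist");t=robot.grab_frame("scene")
for n,i in(("w1",w),("w2",w2),("s1",t)): cv2.imwrite(f"pics/{n}.png",i[:,:,::-1])
c=lambda i:cv2.resize(i[120:320,220:420,::-1],None,fx=2,fy=2,interpolation=2)
cv2.imwrite("pics/ww.png",np.hstack([w[100:400,150:550,::-1],w2[100:400,150:550,::-1]]))
cv2.imwrite("pics/s1c.png",t[180:330,240:400,::-1].repeat(3,0).repeat(3,1))
E
```

```text
False 6.35 [ 0.5071 -0.0333  0.0773] [0.6898 0.1779 1.1732]
8.4167 [-0.1951 -0.1455  0.1141]
```

View pics/ww.png

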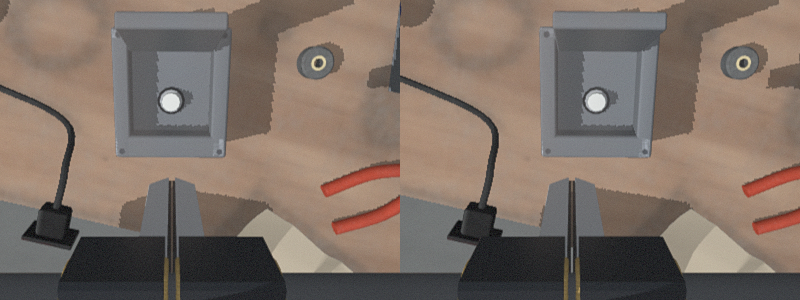

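View pics/s1c.png

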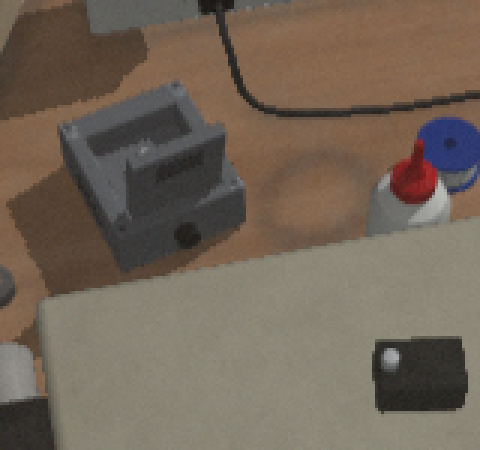

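The hatch is open and stands upright. The white button is exposed at about (321,200) in wrist view 1 and (346,200) in view 2, so I'll locate it by its centroid and push it.

```bash
python3 - <<'E'
from h import *
np.set_printoptions(precision=4,suppress=True)
c=[]
for n,(x,y) in(("w1",(321,200)),("w2",(346,200))):
    i=cv2.imread(f"pics/{n}.png")[y-20:y+20,x-20:x+20].min(2)>165
    c.append(np.argwhere(i).mean(0)[::-1]+(x-20,y-20)); print(i.sum())
p1,p2=np.load("P1.npy"),np.load("P2.npy")
print(c,tri(p1,p2,[c[0]],[c[1]]))
b=np.array([plane(p1,[c[0]],.042)[0],plane(p2,[c[1]],.042)[0]]);print(b,"expected",PAD+.007*u[:2])
B=b.mean(0); assert np.linalg.norm(B-PAD-.007*u[:2])<.008
B=B-.002*u[:2]
f0=robot.get_state()["force"]
robot.move_linear(tip(B,.20),.15)
robot.move_linear(tip(B,.055),.15)
s=robot.get_state();print(s["force"]-f0)
hit=robot.move_linear(tip(B,.0352),.02,threshold=20)
robot.pause(.2)
s=robot.get_state();print(hit,s["time"],s["ee_pos"],s["force"]-f0)
robot.move_linear(tip(B,.20),.2)
robot.move_linear(tip(B+.025*v[:2]-.02*u[:2],.20),.15)
np.save("P3.npy",P("wrist"));w=robot.grab_frame("wrist");t=robot.grab_frame("scene")
cv2.imwrite("pics/w3.png",w[:,:,::-1])
w2=cv2.imread("pics/w2.png")
g=lambda i:cv2.resize(i[160:240,290:390],(400,320),interpolation=2)
cv2.imwrite("pics/f.png",np.vstack([np.hstack([g(w2),g(w[:,:,::-1])]),cv2.resize(t[190:280,220:420,::-1],(800,270))]))
print(robot.get_state()["time"])
E
```

```text
297
305
[array([319.5556, 201.0471]), array([345.0131, 201.0984])] [[ 0.5152 -0.0338  0.035 ]]
[[ 0.5162 -0.0341]
 [ 0.5162 -0.0336]] expected [ 0.5137 -0.0352]
[0.549  0.8541 1.1582]
True 11.5 [ 0.5144 -0.0333  0.0552] [-4.3915  0.0592 12.6461]
12.9417
```

View pics/f.png

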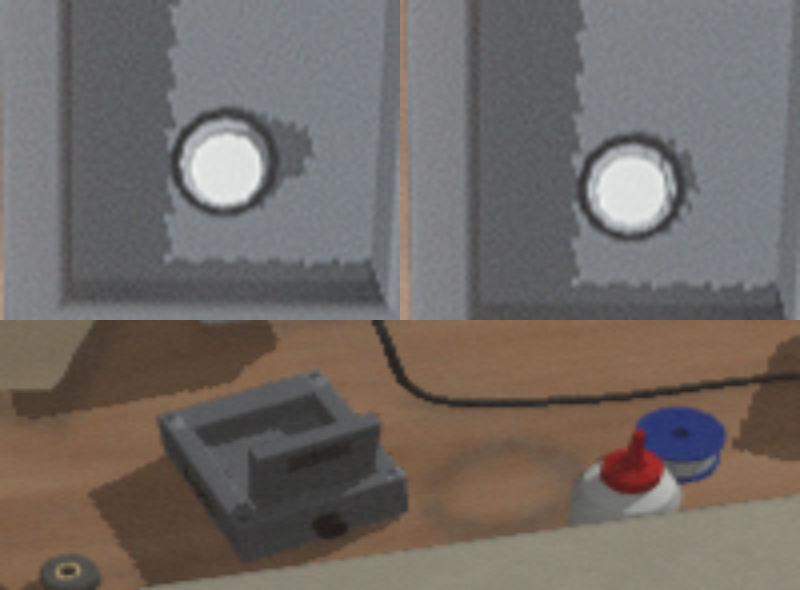

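In the after picture (right) the button's shadow is much shorter. The fingers met the hard stop at 36 mm with over 20 N, so the button is home. The hatch is still wide open and the robot is clear, so I'll hand in.

```bash
python3 -c "
from rig import robot
print(robot.sign_off())"
```

```text
the job is handed in; nothing more can be done
None
```

The job is handed in: I pressed the wider module's hatch once, it popped open and stayed wide open, and I pushed the breaker button to its stop at 36 mm, with the arm clear and about 13 s used.

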